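# Lock a new filter into the vacuum line's filter station and clip its cover on

### The job

On the filter station, push the white filter cartridge all the way down by its orange wing and turn it clockwise as far as it goes so that it locks. Then pick up the blue cover, set it over the filter and press it straight down past the yellow latches until it snaps in (the force suddenly drops); keep pressing firmly so the black seal ring stays squeezed, and finish like that, still holding the cover down and not letting go, without crushing it. Leave everything else on the bench where it is.

Things in the scene. Friction and masses are not known exactly. Their poses are not given: they have to be found in the camera images.
- station: filter station, fixed: white block 125 x 125 x 45 mm high, brass port stubs 25 mm long on its +x and -x sides; origin at the centre of its underside. On its top stand the filter in a slotted collar (outer radius 29, 25 mm high) and, at 90, 210 and 330 degrees from station +x, three black and yellow spring latches, 22 mm high, spanning radius 38.5 to 55 mm.
- seat (a point): point on the station's vertical axis at the height of the block's top face (45 mm above the bench); axes as the station's. Cover and filter both belong on this axis. Round it a spigot of radius 31.5 mm, 9 mm high, centres the cover.
- filter_push (a joint): how far the filter is pushed down, m: 0 = fully up, as it starts; 0.012 = bottom. A light spring pushes it up (2 N at the top, 4.5 N at the bottom), so hold it down while turning; once locked it rests at about 0.011. It cannot turn before it is down by about 10 mm: two lugs sit in slots of the collar.
- filter_turn (a joint): angle of the filter, rad, growing clockwise seen from above: about 0 = lugs in the slots (unlocked), 1.05 (60 degrees) = end stop, locked. It turns with slight friction and stays where it is left. Locked counts from 0.85.
- wing (a point): point to grip on the filter's orange wing, a bar 38 mm long (along this point's x), 12 mm thick (along its y) and 28 mm high, standing on the 39 mm wide white filter body; the point is 7 mm below the wing's top and 21 mm above the body's flat top, 59 mm above the seat before loading and 12 mm lower when loaded. It moves and turns with the filter.
- seal (a joint): how far the black rubber seal ring under the cover's flange is squeezed, m: 0 = free (its top 6 mm above the seat), 0.004 = its stop (2 mm above the seat); about 3 N per mm. Pressed enough: more than 0.0012. Pressing the cover down: its rim meets the latches about 20 mm above the seat, needs 9 to 15 N to pass them, snaps in at 7 mm (force drops), then squeezes the ring.
- cover: blue round snap cover, an upturned cup, loose, standing rim down on the bench, 93.5 mm high in all, 50 to 105 g: wall radius 37, flange at the rim radius 42 and 4 mm thick, inner radius 33.5, inner depth 60 mm. Origin at the centre of its rim plane, z up. It goes on at any turn about the vertical, but not over a filter that is not pushed down.
- cover_grip (a point): point to grip on the white bar on top of the cover: bar 50 mm long (along this point's x), 14 mm thick (along its y), 30 mm high. The point is 85.5 mm above the rim plane, 8 mm below the bar's top and 22 mm above the cover's flat roof.
- jar: bystander: amber jar, 36 mm wide, 55 mm high, between station and cover; origin at the centre of its underside.
- spent_filter: bystander: brown used filter with a grey wing, 39 mm wide, 46 mm high, standing on the bench; origin at the centre of its underside.
- dishes: bystander: stack of culture dishes, 90 mm wide, 44 mm high; origin at the centre of its underside.
- spray: bystander: white bottle, 64 mm wide, 160 mm high; origin at the centre of its underside.
- tip_box: bystander: blue box with clear lid, 120 x 85 x 67 mm; origin at the centre of its underside.
- marker: bystander: black and green marker pen, about 120 mm long, 15 mm thick, lying; origin under it.
- tape_roll: bystander: yellow tape roll, 90 mm wide, 20 mm high, lying flat; origin at the centre of its underside.
There are look-alikes about, which are no part of the job. What is shaped like the cover but green is not meant.

How it is judged:
On the way, in this order (a step that is already met when the one before it is completed fails the run):
1. the filter is pushed down to the bottom (value of joint filter_push above 0.0095 m), for 0.05 s.
2. the filter is turned clockwise and locked (value of joint filter_push above 0.0085 m and value of joint filter_turn above 0.85 rad), for 0.2 s.
3. the cover is lifted off the bench (height (world z) of cover above 0.03 m), for 0.1 s.
4. the cover has snapped in under all three latches over the locked filter (all of step 2 and z of cover in the frame of seat below 0.0085 m and horizontal distance between cover and seat below 0.005 m and angle between cover's own z axis and vertical below 0.07 rad), for 0.2 s.
At the end, for the whole second after the job is handed in: Filter down (8.5 mm or more) and turned at least 0.85 rad; cover level (4 degrees), centred within 5 mm, its rim under 8.5 mm above the station's top face, so under the latches; the gripper still on the cover, pressing it so that the seal ring stays squeezed by over 1.2 mm (some 4 N) (all of step 4 and value of joint seal above 0.0012 m and contact force between any of the fingers, the arm and cover above 2 N); the arm keeps its last pose, push and grip.
It fails at once if the cover is crushed (more than 70 N between cover and station) (contact force between cover and station above 70 N).
It fails at once if a bystander is moved by more than 20 mm (distance of any of jar, spent_filter, dishes, spray, tip_box, marker, tape_roll from where it was at the start of the episode above 0.02 m).
It also fails if it takes over 59 s, if anything falls off the work surface, if the arm or the gripper's body presses on something with over 40 N, if the wrist force passes 120 N, or if a joint passes its speed limit or range.

### The arm

A 7-joint arm with a two-finger parallel gripper is mounted at the origin on the work surface. World frame = base frame: x ahead of the robot, y to its left, z up, the work surface at z = 0. Lengths are in m, angles in rad, forces in N, time in s.
With the tool pointing down it reaches from about 0.35 to 0.9 m from the base axis. Payload 8.1 kg.
Tool frame: the origin (TCP) lies midway between the tips of the shut fingers; the grasp point (between the pads) lies 19 mm behind it (arm.grasp_offset is the distance from the TCP to the grasp point, in m); z points along the fingers, y is the direction in which the jaws open and shut (so a half turn about z gives the same grasp; the last joint's range is limited). The gripper opens to 85 mm and grips with 20 to 120 N. Pads are 22 mm wide; open, the fingers measure 114 mm over their backs; the gripper's body (76 mm by 85 mm) begins 54 mm behind the grasp point. The pads swing forward as they close: fully open they stand 13 mm farther back than shut.
Start: joints at [-0.103, 0.434, 0.025, 1.573, -0.012, 1.134, -0.075], TCP at [0.625, -0, 0.231] pointing down, gripper open.
Joint ranges: [-2.62, 2.62], [-0.44, 2.09], [-1.27, 1.32], [0.08, 2.57], [-1.32, 4.46], [0.12, 2], [-2.74, 2.74]. Speed limits (rad/s): [2.22, 2.22, 3.01, 3.01, 3.14, 3.14, 3.14].

### API

Orientations are given as a unit quaternion [x, y, z, w].
In Python, from cell import arm, eyes gives the robot as it stands.
- The arm moves only by the tool servo_tool, never from a script. Its argument "motion" is a list of rows, each an object with "fingers": the closure, from -1 (fully open) to 1 (shut); "linear": the shift along the tool's x, y, z in cm, a list of three; "rot": the turn, a rotation vector about the tool's x, y, z in rad, a list of three. A call has 1 to 8 rows; each row is the pose to reach, as a shift and turn from the pose measured when the call began, along the tool's axes at that moment; what a row does not reach only later rows make up. A row lasts 1/10 s, in which the tool goes at most 50 mm and 8.59 degrees, less where a joint would pass 70% of its speed; a pose out of reach is approached as far as the arm can. A call with a gripper value outside its range is refused whole. The fingers move at their own pace and stop on an object; the grip force is fixed at half the most. Time passes only in rows, so rows that repeat a pose let the fingers close. It gives the time, the measured TCP pose, the force and the opening at its end, in the units of the state.
- arm.sense(): the state, without advancing time (a new reading comes with each control period).
- eyes.grab_frame(name): name is "scene" or "side" or "wrist"; returns the picture (480x640x3 uint8, red, green, blue); there is no depth.
- eyes.calibration(name): a dict with "vertical_fov" (degrees; the focal length in pixels is half the picture's height over the tangent of half this angle, whatever the lens; pixels are square), "cx", "cy" (the principal point, pixels), "k1" (the pictures are not rectified: a ray, as slopes to the right and down, at radius r is drawn at 1 + k1 r^2 times it, then the intrinsics apply), "origin" and "rotation" of the camera in the world. Camera axes: x right, y up, looking along -z (the intrinsics and any distortion apply to the point x, -y, -z); pixel columns grow to the right and rows downward; lengths in m; the calibration is good to about 2 mm. A picture is of the moment at which its call begins: read the wrist's pose just before it. calibration takes no time and is no camera call; for the wrist camera it gives the pose at the moment of the call.
- arm.sign_off(): hands the job in, once; it reports no verdict.
The state is a dict: "time": time; "joint_positions": joint angles; "joint_velocities": joint speeds; "effort": joint torques, N m; "ee_pos": TCP position; "tool_rot": TCP orientation; "wrist_force": force on the tool from outside, world axes, zero at the start; "wrist_torque": the same for the moment, N m; "finger_gap": finger opening in m.
Only numpy, scipy, OpenCV 4.12 (cv2) and the standard library are available. Lean on these libraries where they do the work, as an engineer would, in place of code of your own. Each camera call takes 0.05 s, during which the arm holds its last target.

## Working session

There is one attempt and no reset: what is moved stays moved. The work goes in short steps, Python scripts to look and compute and a tool call to move; the robot and the scene stay as the last step left them, time stands still between calls to the robot, and variables do not carry over. Pictures are saved under pics/ and viewed, and the job is handed in when it is done.

Besides the shell and the picture viewer there is one more tool, called after "Call:" as name(argument=value, ...) on one line, values as JSON. servo_tool: Moves the arm, as the interface text tells. Its arguments: {"type":"object","properties":{"motion":{"type":"array"}},"required":["motion"]}

```bash
ls; mkdir -p pics
cat > h.py <<'E'
import numpy as np, cv2
from cell import arm, eyes
def save(n,f):
    im=eyes.grab_frame(n); cv2.imwrite(f'pics/{f}.png',im[:,:,::-1]); return im
def ray(c,u,v):
    f=240/np.tan(np.radians(c['vertical_fov'])/2)
    d=np.array([(u-c['cx'])/f,(v-c['cy'])/f]); s=d.copy()
    for _ in range(20): s=d/(1+c['k1']*(s@s))
    R=np.array(c['rotation']).reshape(3,3)
    return np.array(c['origin']),R@np.array([s[0],-s[1],-1])
def atz(c,u,v,z):
    o,d=ray(c,u,v); return o+d*(z-o[2])/d[2]
def proj(c,p):
    f=240/np.tan(np.radians(c['vertical_fov'])/2)
    R=np.array(c['rotation']).reshape(3,3); q=R.T@(np.array(p)-c['origin'])
    s=np.array([q[0],-q[1]])/-q[2]; s=s*(1+c['k1']*(s@s)); return s*f+[c['cx'],c['cy']]
E
python3 - <<'E'
from h import *
for n in ['scene','side','wrist']:
    print(n,eyes.calibration(n)); save(n,n+'0')
print(arm.sense())
E
```

```text
pics
scene {'vertical_fov': 52.54077394059077, 'cx': 319.2901268694116, 'cy': 236.1841801092135, 'k1': -0.007554842230686471, 'origin': array([0.91445948, 0.47389696, 0.73709006]), 'rotation': array([0.12213885, 0.3202152 , 0.88467179, 0.31606986])}
side {'vertical_fov': 51.51795333778516, 'cx': 332.5612118333005, 'cy': 239.29067987575885, 'k1': -0.11207299323175896, 'origin': array([ 0.50580868, -0.71981113,  0.93192085]), 'rotation': array([ 0.36331222, -0.00477425, -0.03100333,  0.93113921])}
wrist {'vertical_fov': 65.28049690602067, 'cx': 314.20755633414586, 'cy': 243.116068005643, 'k1': -0.04017193527314577, 'origin': array([0.6257594 , 0.07040127, 0.37427944]), 'rotation': array([-1.41158202e-01,  6.57389575e-04, -9.73162289e-05,  9.89986828e-01])}
{'time': 0.15, 'joint_positions': array([-0.10264097,  0.43507155,  0.02497651,  1.57388223, -0.01160272,
        1.13398993, -0.07504824]), 'joint_velocities': array([-0.00098358, -0.00251591,  0.00090341, -0.0022309 , -0.00120022,
        0.00120971,  0.00096054]), 'effort': array([ 1.93215681e-03, -6.70885992e+01,  1.02606665e+00, -3.16448736e+01,
        1.57136447e-02,  9.07747715e-03, -7.57739531e-05]), 'ee_pos': array([ 6.24620748e-01, -2.12929458e-05,  2.30703181e-01]), 'tool_rot': array([ 7.07099289e-01,  7.07114016e-01, -4.63232499e-04, -3.86072185e-04]), 'wrist_force': array([ 0.16125698,  0.26744644, -0.7324768 ]), 'wrist_torque': array([-0.03552675,  0.02909946, -0.01463269]), 'finger_gap': 0.08564472579916622}
```

```bash
sed -i "s/np.array(c\['rotation'\]).reshape(3,3)/Rot.from_quat(c['rotation']).as_matrix()/; 1a from scipy.spatial.transform import Rotation as Rot" h.py; cat h.py | grep Rot
```

```text
from scipy.spatial.transform import Rotation as Rot
    R=Rot.from_quat(c['rotation']).as_matrix()
    R=Rot.from_quat(c['rotation']).as_matrix(); q=R.T@(np.array(p)-c['origin'])
```

View pics/scene0.png

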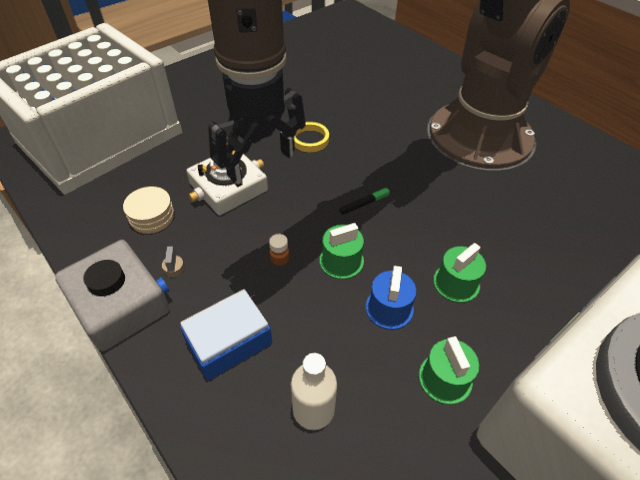

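View pics/side0.png

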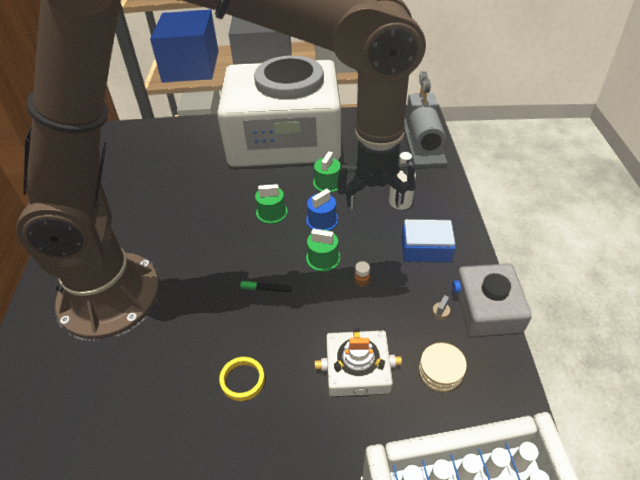

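View pics/wrist0.png

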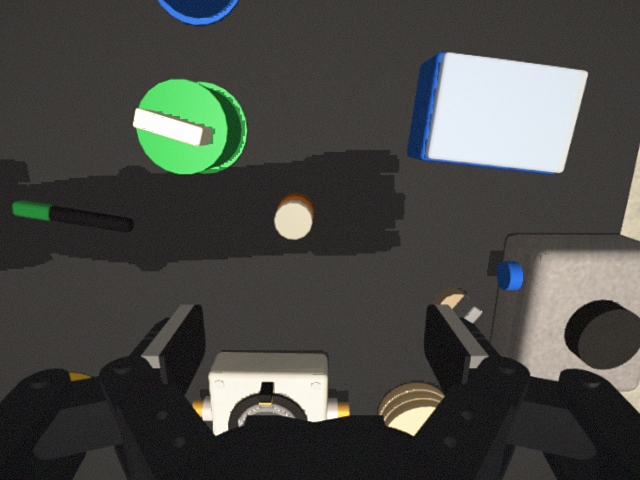

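Run:
```python
from h import *
im=cv2.imread('pics/side0.png')
a=cv2.resize(im[310:410,300:420],None,fx=6,fy=6,interpolation=cv2.INTER_CUBIC); cv2.imwrite('pics/a.png',a)
b=cv2.resize(im[145:275,250:400],None,fx=5,fy=4.6,interpolation=cv2.INTER_CUBIC)
b=cv2.resize(im[145:265,250:400],None,fx=5,fy=5,interpolation=cv2.INTER_CUBIC); cv2.imwrite('pics/b.png',b)
im=cv2.imread('pics/scene0.png')
b=cv2.resize(im[240:340,320:470],None,fx=5,fy=5,interpolation=cv2.INTER_CUBIC); cv2.imwrite('pics/c.png',b)
```

```text
(no output)
```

View pics/a.png

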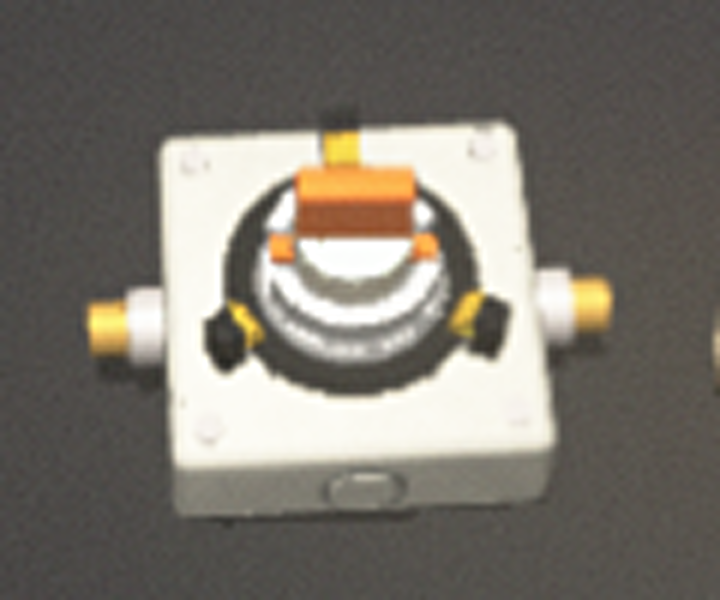

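View pics/b.png

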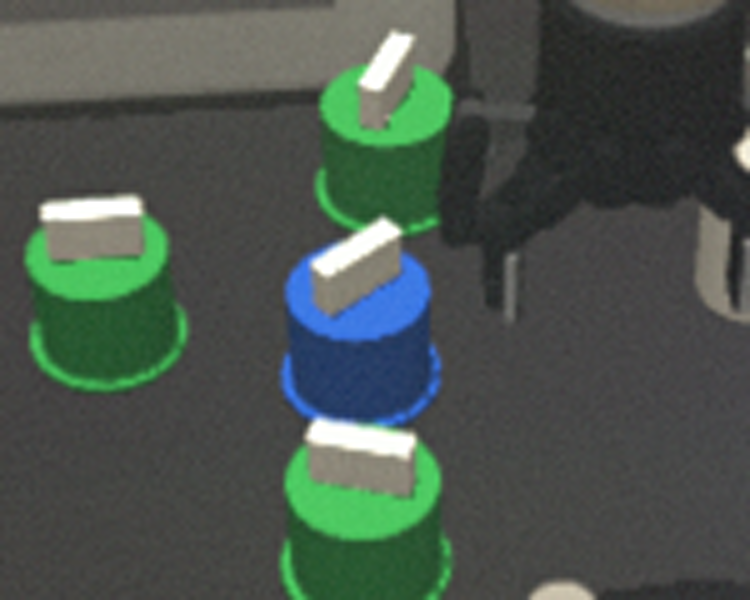

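View pics/c.png

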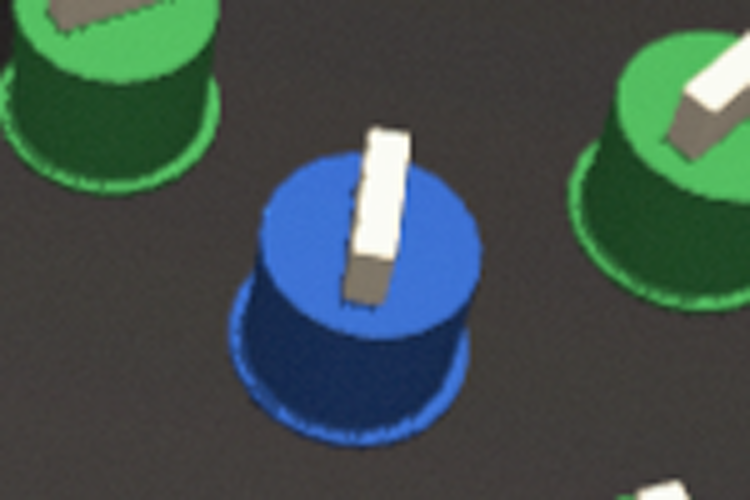

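Run:
```python
from h import *
S=eyes.calibration('side');C=eyes.calibration('scene')
P=lambda c,pts,x0,y0,k,z:np.array([atz(c,x0+(x+.5)/k-.5,y0+(y+.5)/k-.5,z)[:2] for x,y in pts])
w=P(S,[(299,168),(414,166),(415,198),(297,203)],300,310,6,.111);print('wing',w.round(4),w.mean(0))
b=P(S,[(160,138),(515,122),(552,452),(172,468)],300,310,6,.045);print('blk',b.round(4),b.mean(0))
for a in (b[1]-b[0],b[2]-b[3],b[0]-b[3],b[1]-b[2]):print(np.linalg.norm(a),np.degrees(np.arctan2(a[1],a[0])))
a=w[2]-w[3];print(np.degrees(np.arctan2(a[1],a[0])));a=w[1]-w[0];print(np.degrees(np.arctan2(a[1],a[0])))
for c,pts,x0,y0 in ((C,[(370,127),(411,133),(394,258),(352,250)],320,240),(S,[(310,265),(385,218),(402,232),(322,283)],250,145)):
    g=P(c,pts,x0,y0,5,.0935);print('cov',g.round(4),g.mean(0))
    for i in range(4):
        a=g[(i+1)%4]-g[i];print(np.linalg.norm(a),np.degrees(np.arctan2(a[1],a[0])))
for n,c,uv in (('jar',C,(279,241)),('jar',S,(362,267))): print(n,atz(c,*uv,.055))
```

```text
wing [[ 0.5573 -0.2216]
 [ 0.5938 -0.2235]
 [ 0.5928 -0.2352]
 [ 0.5556 -0.2343]] [ 0.57487948 -0.228648  ]
blk [[ 0.5145 -0.1662]
 [ 0.6377 -0.1686]
 [ 0.6336 -0.2929]
 [ 0.5118 -0.2897]] [ 0.57439606 -0.2293648 ]
0.1231825298810606 -1.1163149225130937
0.12184615123788622 -1.5047330853100511
0.12352630460145447 88.72903592220045
0.124363112869679 88.11307570677081
-1.3523182179877224
-2.9899029691157097
cov [[0.5066 0.1874]
 [0.4978 0.1977]
 [0.5375 0.2288]
 [0.5457 0.2182]] [0.52189641 0.20802879]
0.013528690869604863 130.4711528878843
0.050484918722170605 38.05258576624007
0.013382730129937166 -52.198261653238234
0.04985560500988148 -141.79337325479975
cov [[0.4982 0.1951]
 [0.5373 0.2273]
 [0.5453 0.216 ]
 [0.5037 0.1815]] [0.52113621 0.20496035]
0.050635941201397694 39.50749250580629
0.013793088855932683 -54.653497450737824
0.05402582916440669 -140.27880637840065
0.01463240684672602 112.04740601202813
jar [6.05527578e-01 4.32136394e-04 5.50000000e-02]
jar [ 0.60488906 -0.00453745  0.055     ]
```

Call:
servo_tool(motion=[{"fingers": -1,"linear": [-5,-1,0],"rot": [0,0,0]},{"fingers": -1,"linear": [-10,-2,0],"rot": [0,0,0]},{"fingers": -1,"linear": [-15,-3,0],"rot": [0,0,0]},{"fingers": -1,"linear": [-19,-5,0],"rot": [0,0,0]},{"fingers": -1,"linear": [-21,-5,0],"rot": [0,0,0]},{"fingers": -1,"linear": [-21,-5,0],"rot": [0,0,0]},{"fingers": -1,"linear": [-21,-5,0],"rot": [0,0,0]}])

```text
time: 0.85
ee_pos: [0.5745, -0.2098, 0.2305]
tool_rot: [0.707, 0.707, -0.0, -0.001]
wrist_force: [0.5, 1.4, 0.7]
finger_gap: 0.0857
```

Run:
```python
from h import *
c=eyes.calibration('wrist');im=save('wrist','w1');print(c,arm.sense()['ee_pos'])
import json;json.dump({k:(v.tolist() if hasattr(v,'tolist') else v) for k,v in c.items()},open('w1.json','w'))
```

```text
{'vertical_fov': 65.28049690602067, 'cx': 314.20755633414586, 'cy': 243.116068005643, 'k1': -0.04017193527314577, 'origin': array([ 0.57581141, -0.13947032,  0.37423273]), 'rotation': array([-1.40822885e-01,  7.60427510e-04, -4.12629239e-04,  9.90034427e-01])} [ 0.57489193 -0.20869718  0.23052709]
```

View pics/w1.png

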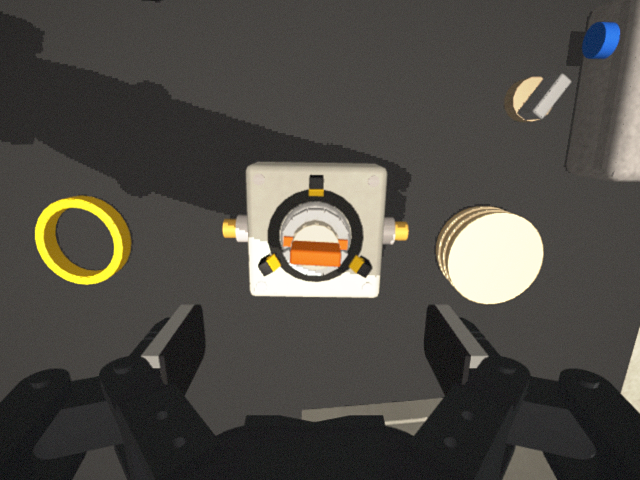

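Run:
```python
from h import *
im=cv2.imread('pics/w1.png')
cv2.imwrite('pics/w1c.png',cv2.resize(im[155:305,220:420],None,fx=4,fy=4,interpolation=cv2.INTER_CUBIC))
```

```text
(no output)
```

View pics/w1c.png

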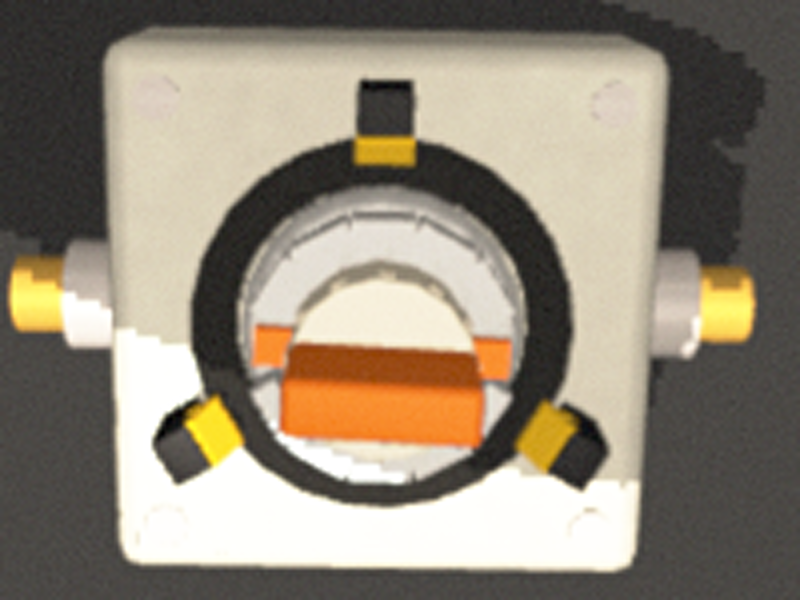

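Run:
```python
from h import *
import json
c=json.load(open('w1.json'))
def P(pts,z):
    r=np.array([atz(c,220+(x+.5)/4-.5,155+(y+.5)/4-.5,z)[:2] for x,y in pts]);print(r.round(4).tolist(),r.mean(0).round(4))
    for i in range(len(r)):
        a=r[(i+1)%len(r)]-r[i];print(np.linalg.norm(a).round(4),np.degrees(np.arctan2(a[1],a[0])).round(2))
P([(103,40),(668,46),(636,572),(122,563)],.045)
P([(287,373),(484,388),(481,446),(280,432)],.111)
P([(192,321),(383,137),(574,321),(383,505)],.050)
```

```text
[[0.5158, -0.1643], [0.638, -0.1657], [0.6369, -0.2894], [0.514, -0.287]] [ 0.5762 -0.2266]
0.1223 -0.65
0.1237 -90.54
0.1229 178.89
0.1227 89.15
[[0.5586, -0.2195], [0.5948, -0.2224], [0.5945, -0.2338], [0.5571, -0.231]] [ 0.5762 -0.2267]
0.0363 -4.59
0.0113 -91.75
0.0375 175.75
0.0116 82.49
[[0.5335, -0.2259], [0.5763, -0.1847], [0.6191, -0.226], [0.5763, -0.2701]] [ 0.5763 -0.2267]
0.0594 43.89
0.0594 -43.94
0.0615 -134.08
0.0615 134.05
```

Call:
servo_tool(motion=[{"fingers": -1,"linear": [-1,0.1,0],"rot": [0,0,-0.15]},{"fingers": -1,"linear": [-1.8,0.1,0],"rot": [0,0,-0.3]},{"fingers": -1,"linear": [-1.8,0.1,0],"rot": [0,0,-0.45]},{"fingers": -1,"linear": [-1.8,0.1,0],"rot": [0,0,-0.6]},{"fingers": -1,"linear": [-1.8,0.1,0],"rot": [0,0,-0.75]},{"fingers": -1,"linear": [-1.8,0.1,0],"rot": [0,0,-0.9]},{"fingers": -1,"linear": [-1.8,0.1,0],"rot": [0,0,-1.05]},{"fingers": -1,"linear": [-1.8,0.1,0],"rot": [0,0,-1.2]}])

```text
time: 1.7
ee_pos: [0.5766, -0.2244, 0.2304]
tool_rot: [0.18, 0.984, 0.001, -0.001]
wrist_force: [0.6, 0.8, -0.5]
finger_gap: 0.0852
```

```bash
cat >> h.py <<'E'
def to(p,yaw):
    "cm/rad deltas in tool axes to reach world p with tool x at yaw deg, pointing down"
    s=arm.sense(); R=Rot.from_quat(s['tool_rot']); y=np.radians(yaw)
    x=np.array([np.cos(y),np.sin(y),0]);z=np.array([0,0,-1.]);T=Rot.from_matrix(np.c_[x,np.cross(z,x),z])
    M=R.as_matrix()
    print('t',round(s['time'],2),'ee',s['ee_pos'].round(4),'yaw',np.degrees(np.arctan2(M[1,0],M[0,0])).round(2),'tilt',M[:,2].round(4),'gap',round(s['finger_gap'],4),'F',s['wrist_force'].round(1),'T',s['wrist_torque'].round(2),'q',s['joint_positions'].round(2))
    print('linear',(R.inv().apply(np.array(p)-s['ee_pos'])*100).round(2),'rot',(R.inv()*T).as_rotvec().round(3))
E
python3 - <<'E'
from h import *
to([.576,-.227,.15],177)
E
```

```text
t 1.7 ee [ 0.5766 -0.2244  0.2304] yaw 159.28 tilt [-0.0014  0.0018 -1.    ] gap 0.0852 F [ 0.6  0.8 -0.5] T [-0.03 -0.05 -0.  ] q [ 0.41  0.44 -0.19  1.58  0.09  1.14  1.42]
linear [-0.05 -0.27  8.04] rot [ 0.001 -0.002 -0.309]
```

Call:
servo_tool(motion=[{"fingers": -1,"linear": [0,-0.3,3],"rot": [0,0,-0.15]},{"fingers": -1,"linear": [0,-0.3,6],"rot": [0,0,-0.3]},{"fingers": -1,"linear": [0,-0.3,8],"rot": [0,0,-0.31]},{"fingers": -1,"linear": [0,-0.3,8],"rot": [0,0,-0.31]},{"fingers": -1,"linear": [0,-0.3,8],"rot": [0,0,-0.31]}])

```text
time: 2.2
ee_pos: [0.576, -0.2257, 0.1508]
tool_rot: [0.025, 1.0, 0.001, -0.001]
wrist_force: [1.3, -0.6, 1.1]
finger_gap: 0.0859
```

Run:
```python
from h import *
to([.576,-.227,.088],177)
c=eyes.calibration('wrist');save('wrist','w2')
for p in ([.576,-.227,.111],[.557,-.226,.111],[.595,-.228,.111]):print(proj(c,p))
save('side','s2')
```

```text
t 2.2 ee [ 0.576  -0.2257  0.1508] yaw 177.09 tilt [-0.0015  0.0024 -1.    ] gap 0.0859 F [ 1.3 -0.6  1.1] T [ 0.02 -0.03  0.02] q [ 0.46  0.52 -0.25  1.67  0.15  0.98  1.68]
linear [-0.02 -0.14  6.28] rot [ 0.002 -0.002  0.002]
[312.44866117 273.7002768 ]
[312.45601527 238.58937731]
[312.44284784 306.90676002]
```

View pics/w2.png

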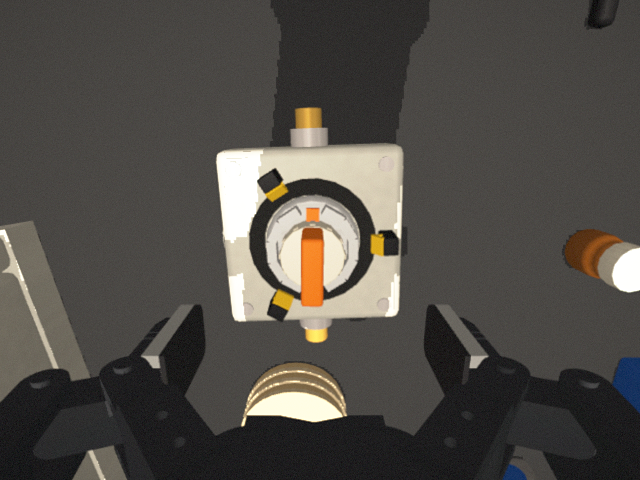

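Call:
servo_tool(motion=[{"fingers": -1,"linear": [0,-0.15,3],"rot": [0,0,0]},{"fingers": -1,"linear": [0,-0.15,5],"rot": [0,0,0]},{"fingers": -1,"linear": [0,-0.15,6.2],"rot": [0,0,0]},{"fingers": -1,"linear": [0,-0.15,6.2],"rot": [0,0,0]},{"fingers": 1,"linear": [0,-0.15,6.2],"rot": [0,0,0]},{"fingers": 1,"linear": [0,-0.15,6.2],"rot": [0,0,0]},{"fingers": 1,"linear": [0,-0.15,6.2],"rot": [0,0,0]},{"fingers": 1,"linear": [0,-0.15,6.2],"rot": [0,0,0]}])

```text
time: 3.1
ee_pos: [0.577, -0.2281, 0.0906]
tool_rot: [0.026, 1.0, 0.0, 0.001]
wrist_force: [0.0, -0.1, -0.4]
finger_gap: 0.0281
```

Call:
servo_tool(motion=[{"fingers": 1,"linear": [0,0,0],"rot": [0,0,0]},{"fingers": 1,"linear": [0,0,0],"rot": [0,0,0]},{"fingers": 1,"linear": [0,0,0],"rot": [0,0,0]}])

```text
time: 3.4
ee_pos: [0.5771, -0.2274, 0.0908]
tool_rot: [0.025, 1.0, 0.001, 0.001]
wrist_force: [0.1, 3.3, 0.8]
finger_gap: 0.0106
```

Run:
```python
from h import *
to([.576,-.227,.076],177)
save('wrist','w3')
```

```text
t 3.4 ee [ 0.5771 -0.2274  0.0908] yaw 177.09 tilt [ 0.0019  0.0015 -1.    ] gap 0.0106 F [0.1 3.3 0.8] T [ 0.6   0.05 -0.08] q [ 0.45  0.58 -0.24  1.72  0.17  0.86  1.66]
linear [0.11 0.03 1.48] rot [0.002 0.002 0.002]
```

View pics/w3.png

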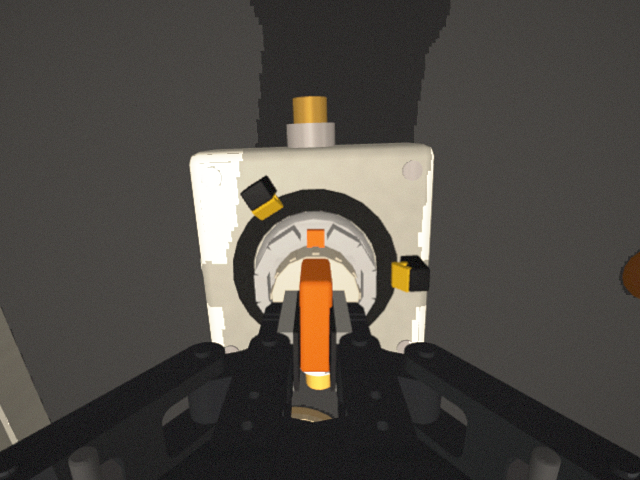

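Call:
servo_tool(motion=[{"fingers": 1,"linear": [0,0,0.5],"rot": [0,0,0]},{"fingers": 1,"linear": [0,0,1.0],"rot": [0,0,0]},{"fingers": 1,"linear": [0,0,1.3],"rot": [0,0,0]},{"fingers": 1,"linear": [0,0,1.3],"rot": [0,0,0]},{"fingers": 1,"linear": [0,0,1.3],"rot": [0,0,0]}])

```text
time: 3.95
ee_pos: [0.5773, -0.2274, 0.0789]
tool_rot: [0.025, 1.0, 0.001, 0.001]
wrist_force: [-5.6, 3.6, 17.5]
finger_gap: 0.0106
```

Run:
```python
from h import *
to([.576,-.227,.076],177)
```

```text
t 3.95 ee [ 0.5773 -0.2274  0.0789] yaw 177.08 tilt [ 0.0025  0.0011 -1.    ] gap 0.0106 F [-5.6  3.6 17.5] T [0.79 1.45 0.03] q [ 0.45  0.6  -0.24  1.73  0.18  0.83  1.66]
linear [0.13 0.03 0.29] rot [0.001 0.002 0.001]
```

Call:
servo_tool(motion=[{"fingers": 1,"linear": [0,0,0.15],"rot": [0,0,0.13]},{"fingers": 1,"linear": [0,0,0.15],"rot": [0,0,0.26]},{"fingers": 1,"linear": [0,0,0.15],"rot": [0,0,0.39]},{"fingers": 1,"linear": [0,0,0.15],"rot": [0,0,0.52]},{"fingers": 1,"linear": [0,0,0.15],"rot": [0,0,0.65]},{"fingers": 1,"linear": [0,0,0.15],"rot": [0,0,0.78]}])

```text
time: 4.55
ee_pos: [0.5765, -0.2287, 0.0788]
tool_rot: [0.406, 0.914, 0.0, 0.001]
wrist_force: [-8.5, 0.7, 21.1]
finger_gap: 0.0106
```

Run:
```python
from h import *
to([.5765,-.2272,.077],115)
```

```text
t 4.55 ee [ 0.5765 -0.2287  0.0788] yaw 132.03 tilt [ 1.8e-03 -3.0e-04 -1.0e+00] gap 0.0106 F [-8.5  0.7 21.1] T [0.24 2.39 0.11] q [ 0.31  0.58 -0.03  1.74  0.02  0.81  1.01]
linear [0.11 0.1  0.18] rot [0.001 0.001 0.297]
```

Call:
servo_tool(motion=[{"fingers": 1,"linear": [0.05,0.05,0.1],"rot": [0,0,0.1]},{"fingers": 1,"linear": [0.1,0.1,0.1],"rot": [0,0,0.2]},{"fingers": 1,"linear": [0.1,0.1,0.1],"rot": [0,0,0.3]},{"fingers": 1,"linear": [0.1,0.1,0.1],"rot": [0,0,0.3]},{"fingers": 1,"linear": [0.1,0.1,0.1],"rot": [0,0,0.3]}])

```text
time: 5.05
ee_pos: [0.576, -0.2288, 0.0789]
tool_rot: [0.538, 0.843, -0.001, 0.001]
wrist_force: [-8.1, 0.1, 17.5]
finger_gap: 0.0107
```

Run:
```python
from h import *
to([.5765,-.2272,.077],115)
save('wrist','w4')
```

```text
t 5.05 ee [ 0.576  -0.2288  0.0789] yaw 114.89 tilt [ 0.0012 -0.0027 -1.    ] gap 0.0107 F [-8.1  0.1 17.5] T [-0.    1.82  1.08] q [ 0.25  0.58  0.06  1.75 -0.04  0.81  0.76]
linear [0.12 0.12 0.19] rot [-0.     0.003 -0.002]
```

View pics/w4.png

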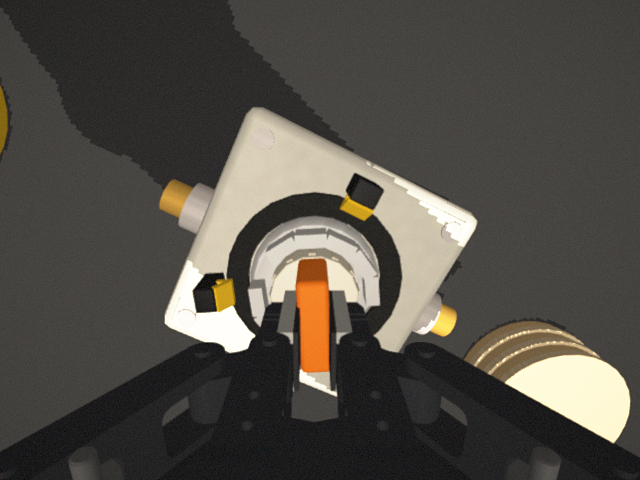

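Call:
servo_tool(motion=[{"fingers": 0,"linear": [0,0,-0.1],"rot": [0,0,0]},{"fingers": -0.5,"linear": [0,0,-0.1],"rot": [0,0,0]},{"fingers": -1,"linear": [0,0,-0.1],"rot": [0,0,0]},{"fingers": -1,"linear": [0,0,-0.1],"rot": [0,0,0]},{"fingers": -1,"linear": [0,0,-3],"rot": [0,0,0]},{"fingers": -1,"linear": [0,0,-7],"rot": [0,0,0]},{"fingers": -1,"linear": [0,0,-11],"rot": [0,0,0]},{"fingers": -1,"linear": [0,0,-14],"rot": [0,0,0]}])

```text
time: 5.9
ee_pos: [0.5763, -0.2287, 0.2212]
tool_rot: [0.538, 0.843, -0.001, 0.002]
wrist_force: [0.2, -0.3, -0.4]
finger_gap: 0.0852
```

Run:
```python
from h import *
save('wrist','w5');save('side','s5')
to([.52,.2065,.22],38.7)
im=cv2.imread('pics/side0.png')*0
```

```text
t 6.0 ee [ 0.5782 -0.2293  0.2236] yaw 114.89 tilt [ 0.0088 -0.0049 -0.9999] gap 0.0858 F [ 0.8  1.2 -0.2] T [0.02 0.03 0.07] q [ 0.24  0.43  0.07  1.6  -0.03  1.1   0.76]
linear [41.98 13.06  0.09] rot [0.01  0.003 1.33 ]
```

View pics/w5.png

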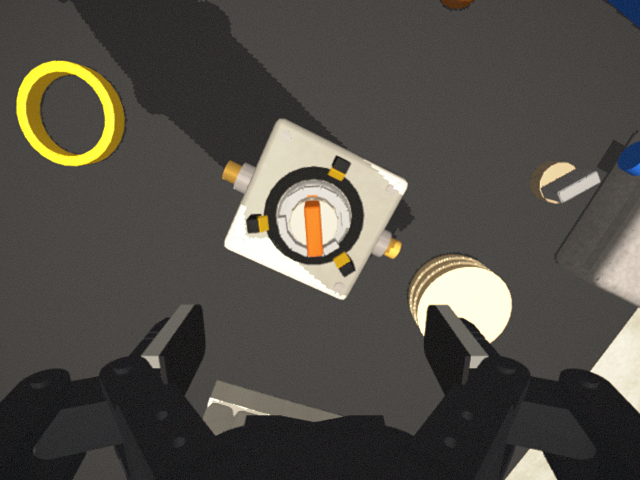

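Call:
servo_tool(motion=[{"fingers": -1,"linear": [5,1.5,0],"rot": [0,0,0.15]},{"fingers": -1,"linear": [10,3,0],"rot": [0,0,0.3]},{"fingers": -1,"linear": [14.5,4.5,0],"rot": [0,0,0.45]},{"fingers": -1,"linear": [19,6,0],"rot": [0,0,0.6]},{"fingers": -1,"linear": [23.5,7.5,0],"rot": [0,0,0.75]},{"fingers": -1,"linear": [28,9,0],"rot": [0,0,0.9]},{"fingers": -1,"linear": [32.5,10.5,0],"rot": [0,0,1.05]},{"fingers": -1,"linear": [37,12,0],"rot": [0,0,1.2]}])

```text
time: 6.8
ee_pos: [0.532, 0.1474, 0.2205]
tool_rot: [0.907, 0.421, 0.003, 0.004]
wrist_force: [1.2, 0.7, 1.1]
finger_gap: 0.0856
```

Run:
```python
from h import *
to([.52,.2065,.22],38.7)
```

```text
t 6.8 ee [0.532  0.1474 0.2205] yaw 49.81 tilt [ 0.0081 -0.0054 -1.    ] gap 0.0856 F [1.2 0.7 1.1] T [-0.01 -0.05  0.01] q [-0.51  0.32  0.18  1.78 -0.06  1.04 -1.01]
linear [ 3.74 -4.74  0.01] rot [ 0.01  -0.002  0.194]
```

Call:
servo_tool(motion=[{"fingers": -1,"linear": [2,-2.4,0],"rot": [0.01,0,0.1]},{"fingers": -1,"linear": [3.7,-4.7,0],"rot": [0.01,0,0.19]},{"fingers": -1,"linear": [3.7,-4.7,0],"rot": [0.01,0,0.19]},{"fingers": -1,"linear": [3.7,-4.7,0],"rot": [0.01,0,0.19]}])

```text
time: 7.2
ee_pos: [0.5195, 0.2063, 0.2192]
tool_rot: [0.942, 0.334, 0.0, -0.0]
wrist_force: [-0.0, -0.7, 0.3]
finger_gap: 0.0854
```

Run:
```python
from h import *
import json
to([.52,.2065,.22],38.7)
c=eyes.calibration('wrist');im=save('wrist','w6')
json.dump({k:(v.tolist() if hasattr(v,'tolist') else v) for k,v in c.items()},open('w6.json','w'))
print(proj(c,[.521,.2065,.0935]))
```

```text
t 7.2 ee [0.5195 0.2063 0.2192] yaw 39.08 tilt [ 1.e-04  8.e-04 -1.e+00] gap 0.0854 F [-0.  -0.7  0.3] T [-0.02  0.06  0.  ] q [-0.62  0.34  0.19  1.77 -0.07  1.05 -1.29]
linear [ 0.05  0.02 -0.08] rot [-0.001 -0.001  0.007]
[313.92065303 232.53509909]
```

View pics/w6.png

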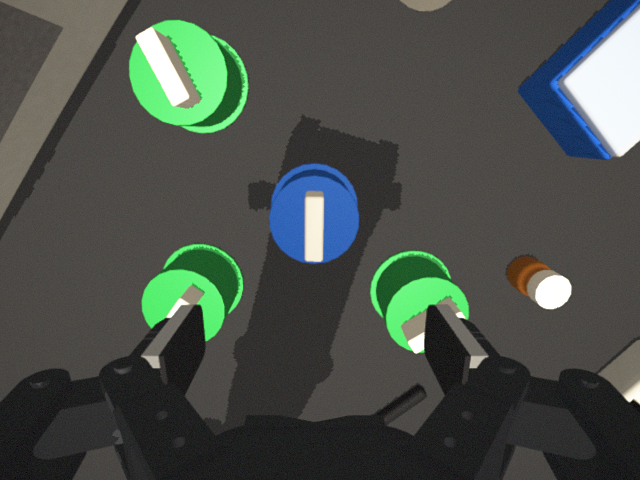

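Run:
```python
from h import *
import json
im=cv2.imread('pics/w6.png')
cv2.imwrite('pics/w6c.png',cv2.resize(im[150:275,250:370],None,fx=4.5,fy=4.5,interpolation=cv2.INTER_CUBIC))
c=json.load(open('w6.json'))
s=arm.sense();R=Rot.from_quat(s['tool_rot'])
for n,uv,z in (('bt',(314.5,191),.0935),('bb',(314,262),.0935),('roofL',(270,214),.0635),('roofR',(358.5,214),.0635),('roofB',(314,263),.0635),('gl',(183,308),.0635),('gr',(428,315),.0635),('jar',(549,291),.055)):
    p=atz(c,*uv,z);print(n,p.round(4),'tool',(R.inv().apply(p-s['ee_pos'])*100).round(2))
```

```text
bt [0.5453 0.2256 0.0935] tool [ 3.25 -0.   12.6 ]
bb [0.5031 0.1919 0.0935] tool [-2.15 -0.03 12.59]
roofL [0.5045 0.2392 0.0635] tool [ 0.93 -3.62 15.6 ]
roofR [0.5499 0.1832 0.0635] tool [ 0.94  3.59 15.6 ]
roofB [0.4943 0.1848 0.0635] tool [-3.28 -0.03 15.59]
gl [0.3888 0.248  0.0635] tool [ -7.51 -11.58  15.59]
gr [0.5201 0.0756 0.0635] tool [-8.15 10.07 15.59]
jar [0.6049 0.0008 0.055 ] tool [-6.26 21.23 16.44]
```

View pics/w6c.png

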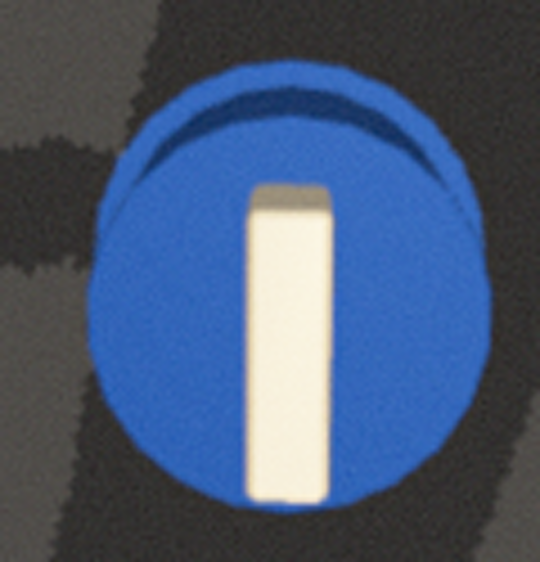

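Call:
servo_tool(motion=[{"fingers": -1,"linear": [0.4,0,4],"rot": [0,0,0]},{"fingers": -1,"linear": [0.4,0,8],"rot": [0,0,0]},{"fingers": -1,"linear": [0.4,0,11],"rot": [0,0,0]},{"fingers": -1,"linear": [0.4,0,13],"rot": [0,0,0]},{"fingers": -1,"linear": [0.4,0,13],"rot": [0,0,0]}])

```text
time: 7.75
ee_pos: [0.5217, 0.205, 0.0867]
tool_rot: [0.943, 0.333, -0.002, 0.001]
wrist_force: [-0.9, 0.1, 0.9]
finger_gap: 0.0855
```

Run:
```python
from h import *
to([.5226,.2088,.068],38.9)
save('wrist','w7')
```

```text
t 7.75 ee [0.5217 0.205  0.0867] yaw 38.88 tilt [-0.0041 -0.0025 -1.    ] gap 0.0855 F [-0.9  0.1  0.9] T [ 0.04 -0.02  0.02] q [-0.59  0.5   0.16  1.9  -0.11  0.76 -1.26]
linear [ 0.32 -0.23  1.87] rot [-0.001  0.005 -0.   ]
```

View pics/w7.png

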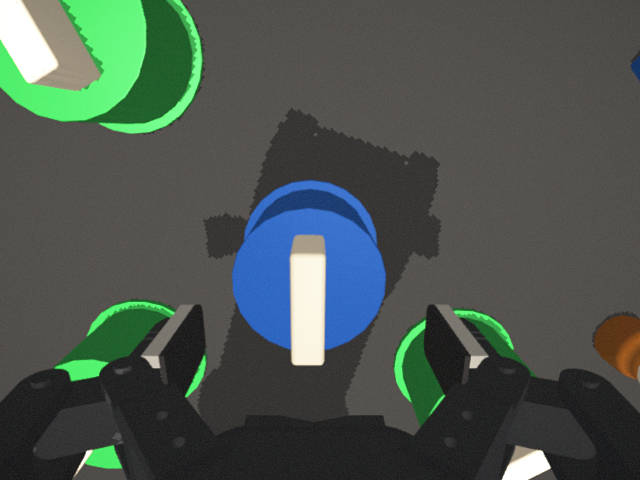

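Call:
servo_tool(motion=[{"fingers": -1,"linear": [0.3,-0.2,1],"rot": [0,0.005,0]},{"fingers": -1,"linear": [0.3,-0.2,1.9],"rot": [0,0.005,0]},{"fingers": -1,"linear": [0.3,-0.2,1.9],"rot": [0,0.005,0]},{"fingers": -1,"linear": [0.3,-0.2,1.9],"rot": [0,0.005,0]}])

```text
time: 8.2
ee_pos: [0.5239, 0.2092, 0.0697]
tool_rot: [0.943, 0.333, 0.001, -0.001]
wrist_force: [0.3, -0.8, -0.0]
finger_gap: 0.0851
```

Run:
```python
from h import *
to([.5226,.2088,.068],38.9)
```

```text
t 8.2 ee [0.5239 0.2092 0.0697] yaw 38.88 tilt [ 0.0022  0.0019 -1.    ] gap 0.0851 F [ 0.3 -0.8 -0. ] T [-0.   -0.05 -0.02] q [-0.59  0.52  0.16  1.91 -0.12  0.72 -1.25]
linear [-0.12 -0.05  0.17] rot [-0.    -0.003 -0.   ]
```

Call:
servo_tool(motion=[{"fingers": 1,"linear": [-0.1,-0.05,0.1],"rot": [0,0,0]},{"fingers": 1,"linear": [-0.1,-0.05,0.1],"rot": [0,0,0]},{"fingers": 1,"linear": [-0.1,-0.05,0.1],"rot": [0,0,0]},{"fingers": 1,"linear": [-0.1,-0.05,0.1],"rot": [0,0,0]},{"fingers": 1,"linear": [-0.1,-0.05,0.1],"rot": [0,0,0]},{"fingers": 1,"linear": [-0.1,-0.05,0.1],"rot": [0,0,0]},{"fingers": 1,"linear": [-0.1,-0.05,0.1],"rot": [0,0,0]},{"fingers": 1,"linear": [-0.1,-0.05,0.1],"rot": [0,0,0]}])

```text
time: 9.0
ee_pos: [0.5229, 0.2091, 0.0689]
tool_rot: [0.943, 0.333, 0.002, -0.001]
wrist_force: [-0.7, 0.3, 3.0]
finger_gap: 0.0128
```

Run:
```python
from h import *
import json
to([.5226,.2088,.068],38.9)
c=eyes.calibration('wrist');save('wrist','w8')
json.dump({k:(v.tolist() if hasattr(v,'tolist') else v) for k,v in c.items()},open('w8.json','w'))
```

```text
t 9.0 ee [0.5229 0.2091 0.0689] yaw 38.89 tilt [ 0.0025  0.0021 -1.    ] gap 0.0128 F [-0.7  0.3  3. ] T [ 0.02  0.15 -0.01] q [-0.59  0.52  0.16  1.91 -0.12  0.71 -1.25]
linear [-0.04  0.    0.09] rot [-0.    -0.003 -0.   ]
```

View pics/w8.png

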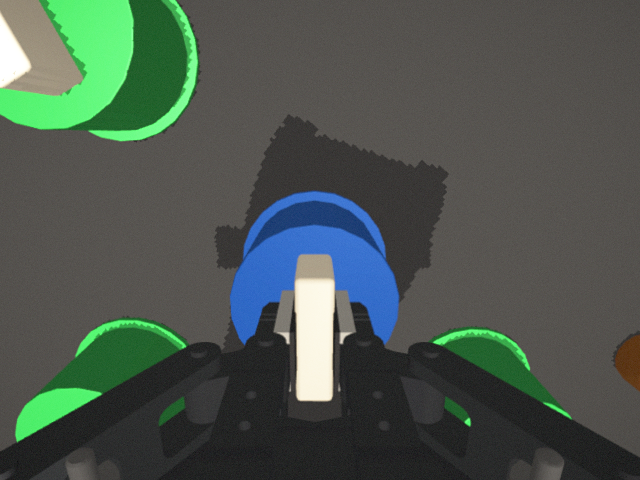

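Run:
```python
from h import *
import json
c=json.load(open('w8.json'));s=arm.sense();R=Rot.from_quat(s['tool_rot'])
for uv,z in (((315,279),.0935),((315,401.5),.0935),((231,300),.0635),((398,300),.0635),((315,224),.0635),((315,192),.004)):
    p=atz(c,*uv,z);print(p.round(4),(R.inv().apply(p-s['ee_pos'])*100).round(2))
```

```text
[0.5423 0.2231 0.0935] [ 2.4   0.13 -2.46]
[0.5034 0.1917 0.0935] [-2.59  0.13 -2.47]
[0.5026 0.2379 0.0635] [ 0.23 -3.51  0.54]
[0.5481 0.1814 0.0635] [0.23 3.74 0.54]
[0.5518 0.2307 0.0635] [3.61 0.14 0.55]
[0.5554 0.2334 0.004 ] [4.04 0.15 6.5 ]
```

Call:
servo_tool(motion=[{"fingers": 1,"linear": [0,0,-2],"rot": [0,0,0]},{"fingers": 1,"linear": [0,0,-6],"rot": [0,0,0]},{"fingers": 1,"linear": [0,0,-10],"rot": [0,0,0]},{"fingers": 1,"linear": [0,0,-14],"rot": [0,0,0]},{"fingers": 1,"linear": [0,0,-17],"rot": [0,0,0]},{"fingers": 1,"linear": [0,0,-17],"rot": [0,0,0]}])

```text
time: 9.65
ee_pos: [0.5246, 0.2094, 0.2431]
tool_rot: [0.943, 0.333, 0.005, -0.001]
wrist_force: [0.3, 0.3, -0.7]
finger_gap: 0.013
```

Run:
```python
from h import *
to([.5761,-.2269,.215],38.9)
```

```text
t 9.65 ee [0.5246 0.2094 0.2431] yaw 38.87 tilt [ 0.0089  0.0055 -0.9999] gap 0.013 F [ 0.3  0.3 -0.7] T [ 0.   -0.03 -0.01] q [-0.62  0.32  0.2   1.73 -0.07  1.09 -1.3 ]
linear [-23.39  37.2    2.62] rot [ 0.001 -0.01  -0.001]
```

Call:
servo_tool(motion=[{"fingers": 1,"linear": [-1.5,2.4,0.2],"rot": [0,-0.01,0]},{"fingers": 1,"linear": [-4,6.4,0.4],"rot": [0,-0.01,0]},{"fingers": 1,"linear": [-6.5,10.4,0.7],"rot": [0,-0.01,0]},{"fingers": 1,"linear": [-9,14.3,1],"rot": [0,-0.01,0]},{"fingers": 1,"linear": [-11.5,18.3,1.3],"rot": [0,-0.01,0]},{"fingers": 1,"linear": [-14,22.3,1.6],"rot": [0,-0.01,0]},{"fingers": 1,"linear": [-16.5,26.2,1.8],"rot": [0,-0.01,0]},{"fingers": 1,"linear": [-19,30.2,2.1],"rot": [0,-0.01,0]}])

```text
time: 10.45
ee_pos: [0.5657, -0.1465, 0.2194]
tool_rot: [0.943, 0.333, -0.0, 0.0]
wrist_force: [0.7, 0.1, -1.3]
finger_gap: 0.0131
```

Run:
```python
from h import *
to([.5761,-.2269,.215],38.9)
```

```text
t 10.45 ee [ 0.5657 -0.1465  0.2194] yaw 38.88 tilt [-4.e-04 -5.e-04 -1.e+00] gap 0.0131 F [ 0.7  0.1 -1.3] T [-0.01 -0.15 -0.03] q [-0.08  0.38  0.33  1.71 -0.14  1.07 -0.6 ]
linear [-4.23  6.91  0.44] rot [ 0.     0.001 -0.   ]
```

Call:
servo_tool(motion=[{"fingers": 1,"linear": [-2,3.4,0.4],"rot": [0,0,0]},{"fingers": 1,"linear": [-3.5,5.8,0.4],"rot": [0,0,0]},{"fingers": 1,"linear": [-4.2,6.9,0.4],"rot": [0,0,0]},{"fingers": 1,"linear": [-4.2,6.9,0.4],"rot": [0,0,0]},{"fingers": 1,"linear": [-4.2,6.9,0.4],"rot": [0,0,0]}])

```text
time: 10.95
ee_pos: [0.5763, -0.2248, 0.2148]
tool_rot: [0.943, 0.333, -0.0, -0.001]
wrist_force: [-0.2, 1.4, -0.8]
finger_gap: 0.013
```

Run:
```python
from h import *
to([.5761,-.2269,.15],38.9)
save('side','s9');save('scene','c9')
im=cv2.imread('pics/side0.png')
a=cv2.imread('pics/s9.png')[270:420,280:440];b=cv2.imread('pics/c9.png')[60:220,150:310]
cv2.imwrite('pics/d.png',np.hstack([cv2.resize(a,(400,375)),cv2.resize(b,(375,375))]))
```

```text
t 10.95 ee [ 0.5763 -0.2248  0.2148] yaw 38.95 tilt [-1.2e-03  8.0e-04 -1.0e+00] gap 0.013 F [-0.2  1.4 -0.8] T [ 0.05 -0.01  0.02] q [ 0.05  0.45  0.34  1.63 -0.16  1.09 -0.45]
linear [-0.15  0.16  6.48] rot [-0.001  0.     0.001]
```

View pics/d.png

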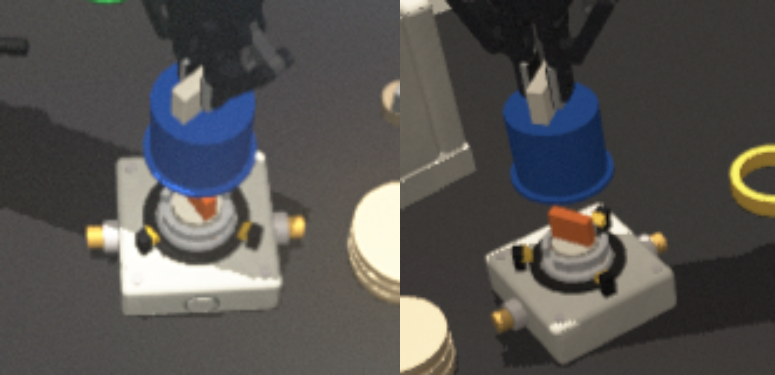

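Call:
servo_tool(motion=[{"fingers": 1,"linear": [-0.15,0.15,1],"rot": [0,0,0]},{"fingers": 1,"linear": [-0.15,0.15,3],"rot": [0,0,0]},{"fingers": 1,"linear": [-0.15,0.15,5],"rot": [0,0,0]},{"fingers": 1,"linear": [-0.15,0.15,6.5],"rot": [0,0,0]},{"fingers": 1,"linear": [-0.15,0.15,6.5],"rot": [0,0,0]},{"fingers": 1,"linear": [-0.15,0.15,6.5],"rot": [0,0,0]}])

```text
time: 11.65
ee_pos: [0.5764, -0.2254, 0.1501]
tool_rot: [0.942, 0.335, -0.0, -0.001]
wrist_force: [-0.4, 0.1, -0.5]
finger_gap: 0.0129
```

Run:
```python
from h import *
to([.5761,-.2269,.137],38.9)
save('side','s10');save('wrist','w10')
cv2.imwrite('pics/e.png',cv2.resize(cv2.imread('pics/s10.png')[290:410,290:450],(800,600),interpolation=cv2.INTER_CUBIC))
c=eyes.calibration('side');ox,oy=290,290
```

```text
t 11.65 ee [ 0.5764 -0.2254  0.1501] yaw 39.1 tilt [-0.001   0.0012 -1.    ] gap 0.0129 F [-0.4  0.1 -0.5] T [-0.04  0.02  0.06] q [ 0.07  0.51  0.32  1.7  -0.19  0.96 -0.43]
linear [-0.12  0.1   1.31] rot [-0.002  0.     0.004]
```

View pics/e.png

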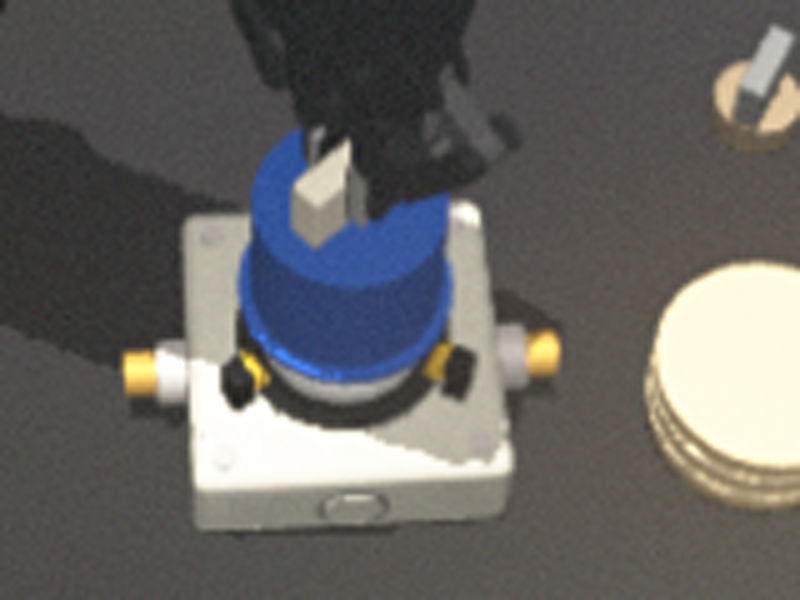

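View pics/w10.png

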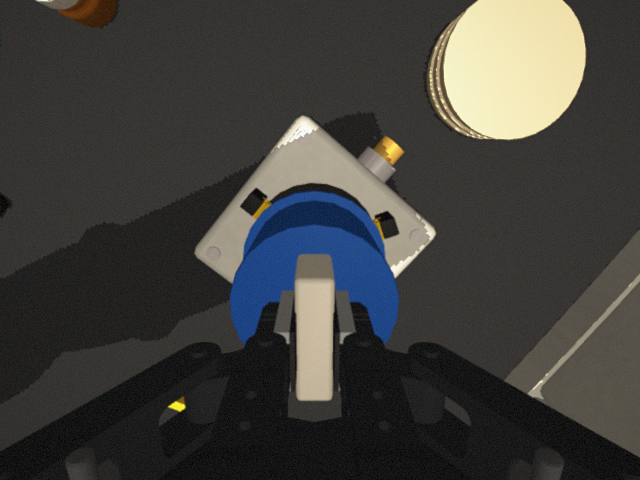

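Run:
```python
from h import *
c=eyes.calibration('side')
s=arm.sense();cen=s['ee_pos'][:2]-.001*np.array([np.cos(.68),np.sin(.68)]);print(cen)
def ext(cx,cy,r,z):
    p=np.array([proj(c,[cx+r*np.cos(t),cy+r*np.sin(t),z]) for t in np.linspace(0,6.28,200)])
    q=(p+.5-290)*5-.5;return q[:,0].min().round(1),q[:,0].max().round(1),q[:,1].max().round(1)
for z in (.081,.085):print('flange',ext(*cen,.042,z))
print('sealring?',ext(.5753,-.2275,.0425,.05), ext(.5744,-.2294,.0425,.05))
```

```text
[ 0.57616829 -0.22664548]
flange (np.float64(239.6), np.float64(455.6), np.float64(385.6))
flange (np.float64(239.5), np.float64(456.3), np.float64(380.5))
sealring? (np.float64(236.8), np.float64(450.3), np.float64(427.2)) (np.float64(234.8), np.float64(448.6), np.float64(431.8))
```

Call:
servo_tool(motion=[{"fingers": 1,"linear": [-0.2,0.15,0.4],"rot": [0,0,0]},{"fingers": 1,"linear": [-0.2,0.15,0.8],"rot": [0,0,0]},{"fingers": 1,"linear": [-0.2,0.15,1.2],"rot": [0,0,0]},{"fingers": 1,"linear": [-0.2,0.15,1.2],"rot": [0,0,0]}])

```text
time: 12.15
ee_pos: [0.5759, -0.2283, 0.1383]
tool_rot: [0.942, 0.334, 0.0, -0.0]
wrist_force: [0.4, 0.9, -1.4]
finger_gap: 0.013
```

Run:
```python
from h import *
to([.5758,-.2274,.121],38.9)
```

```text
t 12.15 ee [ 0.5759 -0.2283  0.1383] yaw 39.07 tilt [-2.e-04  8.e-04 -1.e+00] gap 0.013 F [ 0.4  0.9 -1.4] T [-0.    0.01 -0.  ] q [ 0.08  0.52  0.32  1.71 -0.2   0.94 -0.42]
linear [ 0.04 -0.08  1.73] rot [-0.001 -0.     0.003]
```

Now press through the latches slowly.

Call:
servo_tool(motion=[{"fingers": 1,"linear": [0,0,0.3],"rot": [0,0,0]},{"fingers": 1,"linear": [0,0,0.6],"rot": [0,0,0]},{"fingers": 1,"linear": [0,0,0.8],"rot": [0,0,0]},{"fingers": 1,"linear": [0,0,0.8],"rot": [0,0,0]}])

```text
time: 12.55
ee_pos: [0.5762, -0.2279, 0.1304]
tool_rot: [0.942, 0.335, 0.0, -0.001]
wrist_force: [-0.4, 1.8, 2.6]
finger_gap: 0.013
```

Run:
```python
from h import *
to([.5758,-.2274,.121],38.9)
```

```text
t 12.55 ee [ 0.5762 -0.2279  0.1304] yaw 39.09 tilt [ 2.0e-04  1.3e-03 -1.0e+00] gap 0.013 F [-0.4  1.8  2.6] T [0.54 0.02 0.02] q [ 0.08  0.53  0.31  1.72 -0.2   0.92 -0.42]
linear [-0.01 -0.06  0.94] rot [-0.001 -0.001  0.003]
```

Call:
servo_tool(motion=[{"fingers": 1,"linear": [0,0,0.3],"rot": [0,0,0]},{"fingers": 1,"linear": [0,0,0.5],"rot": [0,0,0]},{"fingers": 1,"linear": [0,0,0.6],"rot": [0,0,0]},{"fingers": 1,"linear": [0,0,0.6],"rot": [0,0,0]}])

```text
time: 12.95
ee_pos: [0.5763, -0.2277, 0.1246]
tool_rot: [0.942, 0.335, 0.0, -0.001]
wrist_force: [-0.1, 1.9, 2.2]
finger_gap: 0.0127
```

Run:
```python
from h import *
to([.5758,-.2274,.121],38.9)
```

```text
t 12.95 ee [ 0.5763 -0.2277  0.1246] yaw 39.1 tilt [ 6.0e-04  1.4e-03 -1.0e+00] gap 0.0127 F [-0.1  1.9  2.2] T [ 0.45 -0.01 -0.02] q [ 0.08  0.54  0.31  1.73 -0.2   0.91 -0.41]
linear [-0.02 -0.06  0.36] rot [-0.001 -0.001  0.004]
```

Call:
servo_tool(motion=[{"fingers": 1,"linear": [0,0,0.2],"rot": [0,0,0]},{"fingers": 1,"linear": [0,0,0.4],"rot": [0,0,0]},{"fingers": 1,"linear": [0,0,0.4],"rot": [0,0,0]}])

```text
time: 13.25
ee_pos: [0.5765, -0.2278, 0.1204]
tool_rot: [0.942, 0.335, 0.001, -0.0]
wrist_force: [-0.2, 1.2, 3.6]
finger_gap: 0.0132
```

Run:
```python
from h import *
to([.5758,-.2274,.121],38.9)
save('side','s11')
cv2.imwrite('pics/e2.png',cv2.resize(cv2.imread('pics/s11.png')[290:410,290:450],(800,600),interpolation=cv2.INTER_CUBIC))
```

```text
t 13.25 ee [ 0.5765 -0.2278  0.1204] yaw 39.1 tilt [ 8.0e-04  1.2e-03 -1.0e+00] gap 0.0132 F [-0.2  1.2  3.6] T [ 0.22  0.06 -0.  ] q [ 0.08  0.54  0.31  1.73 -0.2   0.9  -0.41]
linear [-0.03 -0.08 -0.06] rot [-0.    -0.001  0.004]
```

View pics/e2.png

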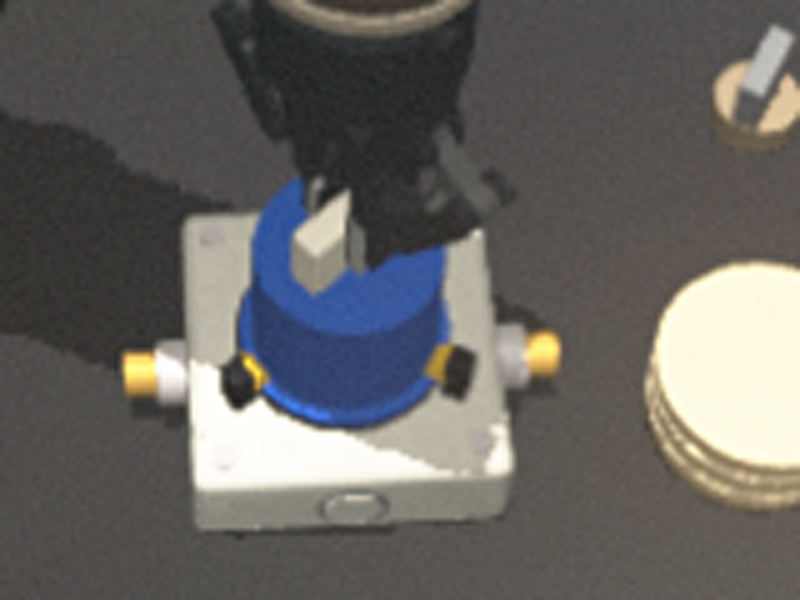

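Call:
servo_tool(motion=[{"fingers": 1,"linear": [-0.05,0,0.2],"rot": [0,0,0]},{"fingers": 1,"linear": [-0.05,0,0.4],"rot": [0,0,0]},{"fingers": 1,"linear": [-0.05,0,0.5],"rot": [0,0,0]},{"fingers": 1,"linear": [-0.05,0,0.5],"rot": [0,0,0]},{"fingers": 1,"linear": [-0.05,0,0.5],"rot": [0,0,0]}])

```text
time: 13.8
ee_pos: [0.5768, -0.2281, 0.1176]
tool_rot: [0.942, 0.335, 0.002, -0.0]
wrist_force: [-5.4, 4.9, 21.7]
finger_gap: 0.0132
```

Run:
```python
from h import *
to([.5758,-.2274,.116],38.9)
```

```text
t 13.8 ee [ 0.5768 -0.2281  0.1176] yaw 39.1 tilt [ 0.0028  0.0015 -1.    ] gap 0.0132 F [-5.4  4.9 21.7] T [1.12 1.33 0.01] q [ 0.08  0.55  0.31  1.73 -0.21  0.89 -0.41]
linear [-0.03 -0.11  0.16] rot [ 0.001 -0.003  0.004]
```

Run:
```python
from h import *
save('side','s12');save('scene','c12')
a=cv2.imread('pics/s12.png')[320:400,310:410];b=cv2.imread('pics/c12.png')[110:210,180:280]
cv2.imwrite('pics/f.png',np.hstack([cv2.resize(a,(450,360),interpolation=cv2.INTER_CUBIC),cv2.resize(b,(350,360),interpolation=cv2.INTER_CUBIC)]))
to([.5758,-.2274,.116],38.9)
# predicted projections for rim h above seat
for n in('side','scene'):
    c=eyes.calibration(n)
    for h in (.002,.007,.012):
        p=np.array([proj(c,[.576+.042*np.cos(t),-.2285+.042*np.sin(t),.045+h]) for t in np.linspace(0,6.28,200)])
        r=np.array([proj(c,[.576+.037*np.cos(t),-.2285+.037*np.sin(t),.045+h+.0635]) for t in np.linspace(0,6.28,200)])
        print(n,h,'rim bottom',p[:,1].max().round(1),'roof bottom',r[:,1].max().round(1))
```

```text
t 13.9 ee [ 0.5767 -0.2281  0.1176] yaw 39.1 tilt [ 0.0028  0.0015 -1.    ] gap 0.0132 F [-4.9  4.1 22. ] T [ 1.15  1.3  -0.  ] q [ 0.08  0.55  0.31  1.73 -0.21  0.89 -0.41]
linear [-0.03 -0.11  0.16] rot [ 0.001 -0.003  0.004]
side 0.002 rim bottom 376.0 roof bottom 357.5
side 0.007 rim bottom 374.8 roof bottom 356.2
side 0.012 rim bottom 373.5 roof bottom 354.8
scene 0.002 rim bottom 184.7 roof bottom 159.2
scene 0.007 rim bottom 182.9 roof bottom 157.2
scene 0.012 rim bottom 181.1 roof bottom 155.2
```

View pics/f.png

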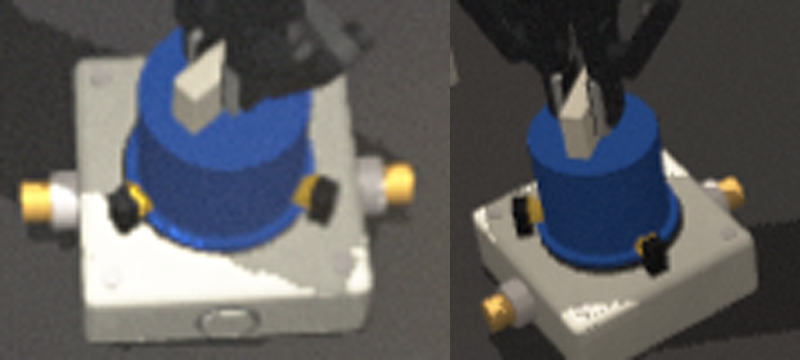

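Run:
```python
from h import *
save('wrist','w12')
```

```text
(no output)
```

View pics/w12.png

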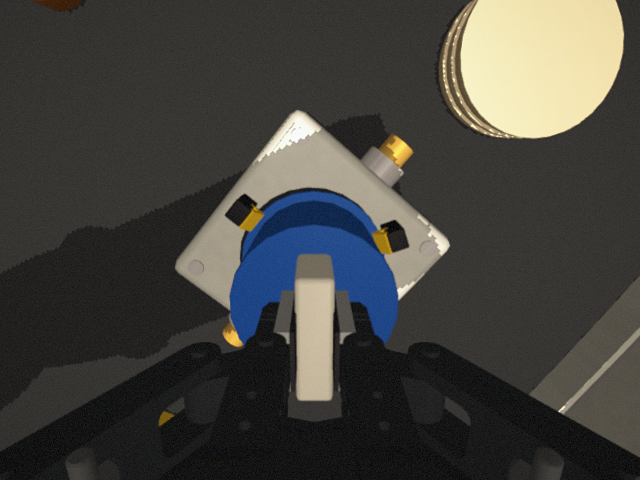

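Call:
servo_tool(motion=[{"fingers": 1,"linear": [0,-0.1,0.25],"rot": [0,0,0]},{"fingers": 1,"linear": [0,-0.1,0.3],"rot": [0,0,0]},{"fingers": 1,"linear": [0,-0.1,0.3],"rot": [0,0,0]}])

```text
time: 14.25
ee_pos: [0.5768, -0.228, 0.1174]
tool_rot: [0.942, 0.334, 0.003, 0.0]
wrist_force: [-7.6, 3.9, 29.8]
finger_gap: 0.0126
```

Run:
```python
from h import *
to([.5758,-.2274,.116],38.9)
```

```text
t 14.25 ee [ 0.5768 -0.228   0.1174] yaw 39.08 tilt [ 0.0055  0.0011 -1.    ] gap 0.0126 F [-7.6  3.9 29.8] T [0.99 1.88 0.04] q [ 0.08  0.54  0.31  1.74 -0.21  0.89 -0.41]
linear [-0.05 -0.11  0.14] rot [ 0.003 -0.005  0.003]
```

Run:
```python
from h import *
for i in range(3):
    save('scene','c13'); s=arm.sense(); print(s['time'],s['ee_pos'].round(4),s['wrist_force'].round(1),s['finger_gap'])
```

```text
14.3 [ 0.5768 -0.228   0.1174] [-7.9  3.1 28.2] 0.012876856500235442
14.35 [ 0.5768 -0.2279  0.1174] [-7.   4.3 29.3] 0.01308949527807871
14.4 [ 0.5768 -0.2279  0.1174] [-6.5  3.6 28.4] 0.012897758441643436
```

View pics/c13.png

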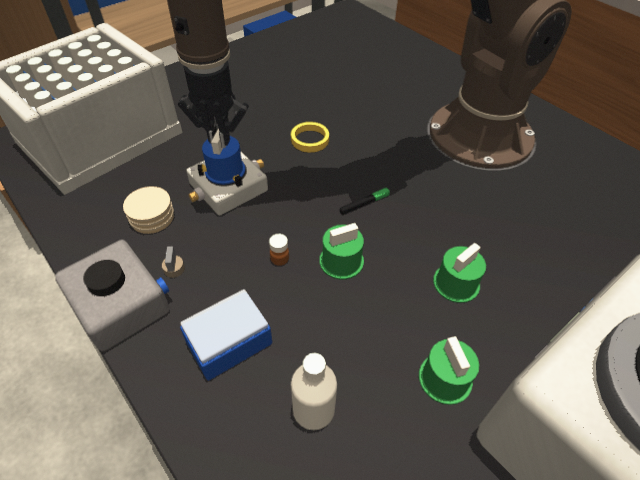

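The scene picture shows the cover seated on the station at about (222,160). The bystanders are at the same pixels as at the start, and the force is steady at about 29 N.

```bash
python3 -c "
from cell import arm
print(arm.sign_off())"
```

```text
the job is handed in; nothing more can be done
None
```

The filter is locked and the blue cover is on the station, held down by the gripper; I handed the job in at about 14.4 s.

**Filter:** I gripped the orange wing and pushed it down 11.9 mm to the bottom. I then turned it about 62° clockwise until it met the end stop (about 1.1 N m). A wrist picture afterwards showed the wing turned by about 60°.

**Cover:** I carried the blue cover over and pressed it straight down. The camera pictures show its flange under all three latches. At hand-in the gripper was still closed on the bar and pressing with a steady 29 N or so. The tool was about 0.3° off vertical. The cover sat about 1–1.5 mm from my estimate of the station axis.

**Bystanders:** they are at the same places in the last scene picture as at the start.

Some checks were less certain or did not agree:
- **Snap:** I never saw the force peak of the snap. Readings came only at the end of each call, and they went 2–4 N, then 22 N, then 29 N. I judged the snap from the pictures and the height.
- **Seal squeeze:** the tool height gives a rim about 3.5 mm above the seat, about 2.5 mm of squeeze. The hard force rise (8 N in 0.2 mm) suggests the full 4 mm stop at 2 mm. Both are well over the 1.2 mm needed.
- **Station position:** the cameras disagreed by 2–3 mm, so I took a value between the camera readings and the position felt when gripping the wing.

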